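# Lock the portafilter, then draw the espresso lever to the pointer and hold it

## Robot

A 6-joint arm with a two-finger parallel gripper is mounted at the origin on a cart in front of the work surface, level with it; the furniture and walls round the work are solid. World frame = base frame: x ahead of the robot, y to its left, z up, the work surface at z = 0. Lengths are in mm, angles in degrees, forces in N, time in s.
With the tool pointing down it reaches from about 225 to 725 mm from the base axis. Payload 3.1 kg.
Tool frame: the origin (TCP) lies between the finger pads; the fingertips stand 22 mm ahead of it and the grasp point (between the pads) lies 3 mm ahead of it; z points along the fingers, y is the line along which they close (so a half turn about z gives the same grasp; the last joint's range is limited). The gripper opens to 85 mm and grips with 20 to 120 N. Pads are 22 mm wide; open, the fingers measure 114 mm over their backs; the gripper's body (76 mm by 85 mm) begins 54 mm behind the grasp point. The pads swing forward as they close: fully open they stand 13 mm farther back than shut.
Start: joints at [58.109, 2.75, 5.684, 92.934, 0, 82.678], TCP at [218.29, 477.459, 227.112] pointing down, gripper open.
Joint ranges: [-166.93, 166.93], [-56.73, 111.36], [-69.38, 81.34], [-121.58, 131.49], [-85.45, 84.26], [-180, 180]. Speed limits (degrees/s): [159.86, 159.86, 180, 180, 180, 180].

## Interface

Orientations are given as a 3x3 rotation matrix whose columns are the frame's x, y, z axes.
In Python, from workcell import sensors, cams, finish_job gives the robot as it stands. The module is installed in compiled form; this text tells all that it offers.
- The arm moves only by the tool send_rows, never from a script. Its argument "targets" is a list that holds one entry, the list of rows, each a list of 5 numbers: the shift along the tool's x, y, z as a fraction of full scale, then the turn about the tool's z as a fraction of full scale, then the finger opening in mm, from 0 to 85.4. In form: [[[x, y, z, turn, grip], ...]]. A call has 1 to 10 rows; each row is the pose to reach, as a shift and turn from the pose commanded when the call began, along the tool's axes at that moment; what a row does not reach only later rows make up. Full scale, the value 1, is 300 mm for a shift and 0.5 rad for a turn. A row lasts 1/10 s, in which the tool goes at most 50 mm and 8.59 degrees, less where a joint would pass 70% of its speed; a pose out of reach is approached as far as the arm can. A call with a number of a shift or a turn outside -1 to 1 is refused whole. A call with a gripper value outside its range is refused whole. The fingers move at their own pace and stop on an object; "squeeze" is the grip in N (left out, the last holds). Time passes only in rows, so rows that repeat a pose let the fingers close. It gives the time, the measured TCP pose, the force, the opening and the grip force at its end, in the units of the state.
- sensors.state(): the state, without advancing time (a new reading comes with each control period).
- cams.camera(name): name is "side" or "top"; returns a dict with "img" (480x640x3 uint8, red, green, blue), "mtx" (3x3 intrinsics, pixels), "position" and "orientation" of the camera in the world. Camera axes: x right, y up, looking along -z (the intrinsics and any distortion apply to the point x, -y, -z); pixel columns grow to the right and rows downward; lengths in mm; the calibration is good to about 2 mm. A picture is of the moment at which its call begins. There is no depth.
- finish_job(): hands the job in; it is judged then, once.
The state is a dict: "time_s": time; "joints": joint angles; "qvel": joint speeds; "effort": joint torques, N m; "tool_pos": TCP position; "eef_rot": TCP orientation; "wrist_force": force on the tool from outside, world axes, zero at the start; "wrist_torque": the same for the moment, N m; "width": opening from 0.0 (shut) to 1.0 (fully open); "finger_force": force on a finger pad.
Only numpy, scipy, OpenCV 4.12 (cv2) and the standard library are available. Lean on these libraries where they do the work, as an engineer would, in place of code of your own. Each camera call takes 0.05 s, during which the arm holds its last target. There are 200 camera calls.

## Task

Make ready a shot on the spring-lever espresso machine: first swing the portafilter handle (low, under the group) home to the robot's right until it is locked against its stop, pointing straight out of the front of the machine, leaving the glass standing under the spout. Then pull the machine's spring-return lever down until it lies along the red pointer, and keep holding it there with the gripper: the program ends while still holding the lever against its spring. Leave the pointer and the other things on the worktop and on the machine as they are.

Things in the scene. Friction and masses are not known exactly. Their poses are not given: they have to be found in the camera images.
- machine: Fixed steel espresso machine, 300 deep, 250 wide, 330 mm high. Origin on the worktop on the vertical axis of group and portafilter; +x to its rear, +y to robot's left. Drip tray top at z 40 mm, x from -150 to 45, |y| < 95; solid head above it: z 200 to 310, front at x = -50, |y| < 105; two glasses on the head. The lever shaft lies along y through x = 30, z = 235 mm, on the -y side.
- portafilter (a joint): Angle (rad) of the portafilter about the group's vertical axis (the machine's origin axis). 0 = fully home and locked: handle straight out along the machine's -x, against a firm stop. It grows as the handle swings towards the machine's +y side; stop at 0.95. Stays where it is left (stiff: about 3 to 4 N sideways at the handle).
- portafilter_handle (a point): Point on the centre line of the dark-wood portafilter handle, 155 mm from the group axis, 148 mm above the worktop. The handle is level and round, 28 mm across here; its wooden part reaches from 78 to 190 mm from the axis. The point's -x axis points outward along it. Mind the wall cabinets overhead: from world x = 0.57 m on, above z = 0.42 m.
- lever_angle (a joint): Angle (rad) of the side lever about its shaft. 0 = at rest, pointing to the machine's front and 0.42 rad above level; grows as the lever is pulled down (0.42 = level), end stop 1.05. A spring returns it to 0: at the grip about 4 N at the start, about 12 N at 0.7.
- lever_grip (a point): Middle of the dark-wood grip at the end of the lever: round, 27 mm across, 102 mm long along the lever, 175 mm from the shaft, in the plane y = -130 mm of the machine. The point's -x axis points outward along the lever. More than 25 mm free on both sides of the grip.
- lever: The side lever: thin steel bar (17 to 12 mm thick) with the wooden grip at its end. Origin on the shaft; its -x axis points along the lever to the grip, y along the shaft.
- pointer (a joint): Setting (rad) of the red pointer on the same shaft and with the same zero and direction as joint lever_angle: the lever lies along the pointer when joint lever_angle equals this value (0.55 to 0.85). Stays where it is set.
- pointer_tip (a point): Tip of the flat red pointer, 108 mm from the lever shaft, in the plane y = -111 mm of the machine, between the head and the lever. Its -x axis points outward along the pointer.
- spout (a point): Middle of the portafilter's twin spout, 112 mm above the worktop on the group axis.
- espresso_glass: Small clear shot glass, 48 mm wide, 61 mm high, loose on the drip tray under the spout. Origin at the centre of its underside.
- tamper: Coffee tamper (steel base, dark-wood knob) standing on the worktop, 58 mm wide, 89 mm high, origin at the centre of its underside. To be left alone.
- teaspoon: Steel teaspoon, 137 x 28 x 13 mm, lying on the worktop. To be left alone.

How it is judged:
By the outcome, as a careful person would: the job done as asked, in the order asked, and still so for the second after the job is handed in, while the arm keeps its last pose, push and grip.
It also fails if it takes over 54 s, if anything falls off the work surface, if the arm or the gripper's body presses on something with over 40 N, if the wrist force passes 120 N, or if a joint passes its speed limit or range.

## Working session

There is one attempt and no reset: what is moved stays moved. The work goes in short steps, Python scripts to look and compute and a tool call to move; the robot and the scene stay as the last step left them, time stands still between calls to the robot, and variables do not carry over. Pictures are saved under pics/ and viewed, at most 10 in all, crops included, and the job is handed in when it is done.

Besides the shell and the picture viewer there is one more tool, called after "Request:" as a command line: name --argument value ..., lists and objects as JSON in quotes. send_rows: Moves the arm, as the interface text tells. Shift numbers are shares of 300 mm and turn numbers shares of 0.5 rad, none past 1 either way. Its arguments: {"type":"object","properties":{"targets":{"type":"array"},"squeeze":{"type":"number"}},"required":["targets"]}

```bash
mkdir -p pics; python3 - <<'E'
from workcell import sensors,cams
import cv2,numpy as np
np.set_printoptions(precision=4,suppress=True)
s=sensors.state();print(s)
for n in("side","top"):
    c=cams.camera(n);cv2.imwrite(f"pics/{n}0.png",c["img"][:,:,::-1]);print({k:v for k,v in c.items() if k!="img"})
E
```

```text
{'time_s': 0.0, 'joints': array([58.1117,  2.7938,  5.5895, 92.9333, -0.0009, 82.6752]), 'qvel': array([-0.018 ,  0.0367,  0.0323,  0.0515,  0.0086,  0.0231]), 'effort': array([ -0.0007, -33.8779,  32.0018,   0.02  ,  -0.0002,   0.    ]), 'tool_pos': array([217.9419, 476.9298, 225.8903]), 'eef_rot': array([[-0.9095,  0.4157, -0.0013],
       [ 0.4157,  0.9095, -0.002 ],
       [ 0.0003, -0.0024, -1.    ]]), 'wrist_force': array([-0.3879, -0.0745,  0.7302]), 'wrist_torque': array([-0.0287,  0.0316,  0.0258]), 'finger_force': 0.0, 'width': 0.9999547301458289}
{'mtx': array([[450.2885,   0.    , 319.7712],
       [  0.    , 450.2885, 241.3975],
       [  0.    ,   0.    ,   1.    ]]), 'position': array([ -93.5264, 1104.4553,  817.3732]), 'orientation': array([[-0.874 ,  0.1904, -0.4471],
       [-0.4853, -0.3894,  0.7828],
       [-0.0251,  0.9012,  0.4328]])}
{'mtx': array([[511.6025,   0.    , 316.4698],
       [  0.    , 511.6025, 233.4081],
       [  0.    ,   0.    ,   1.    ]]), 'position': array([-172.7328,   -8.0376, 1435.2386]), 'orientation': array([[ 0.0173,  0.874 , -0.4855],
       [-0.9998,  0.0101, -0.0174],
       [-0.0103,  0.4857,  0.874 ]])}
```

View pics/side0.png

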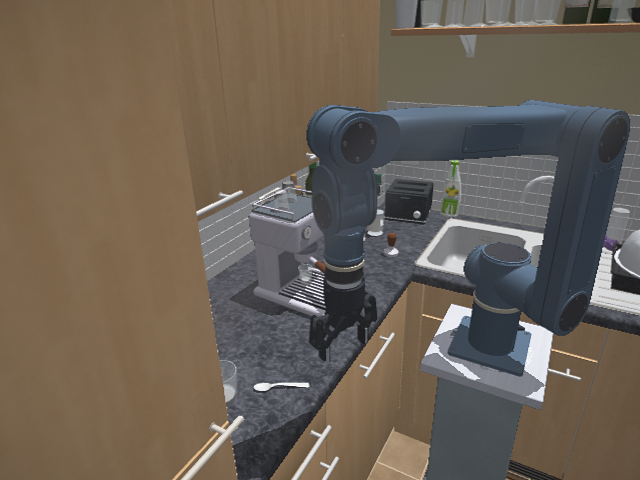

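View pics/top0.png

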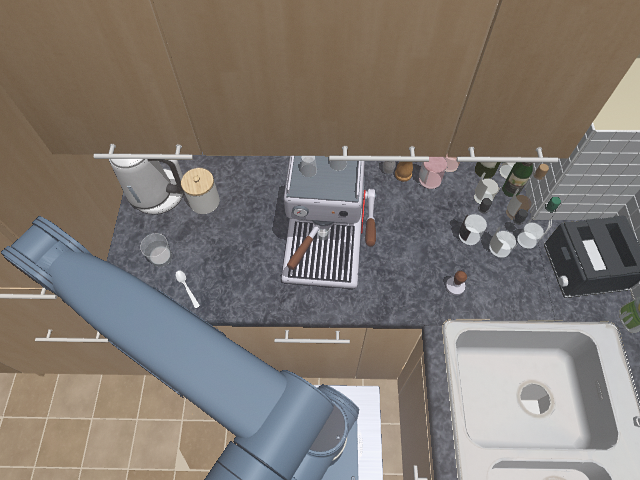

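The top view shows the machine at about (322,230), the portafilter handle pointing down-left to (293,265), the lever grip at (371,232), and the pointer in red at about (366,210). The side view is partly blocked by the arm. I'll enlarge the top view.

```bash
python3 - <<'E'
import cv2
t=cv2.imread("pics/top0.png")[150:300,260:400]
cv2.imwrite("pics/c1.png",cv2.resize(t,None,fx=4,fy=4,interpolation=cv2.INTER_CUBIC)) if 0 else cv2.imwrite("pics/c1.png",cv2.resize(t[0:150],(560,600),interpolation=cv2.INTER_CUBIC))
s=cv2.imread("pics/side0.png")[170:330,225:385]
cv2.imwrite("pics/c2.png",cv2.resize(s,(600,600),interpolation=cv2.INTER_CUBIC))
E
```

```text
(no output)
```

View pics/c1.png

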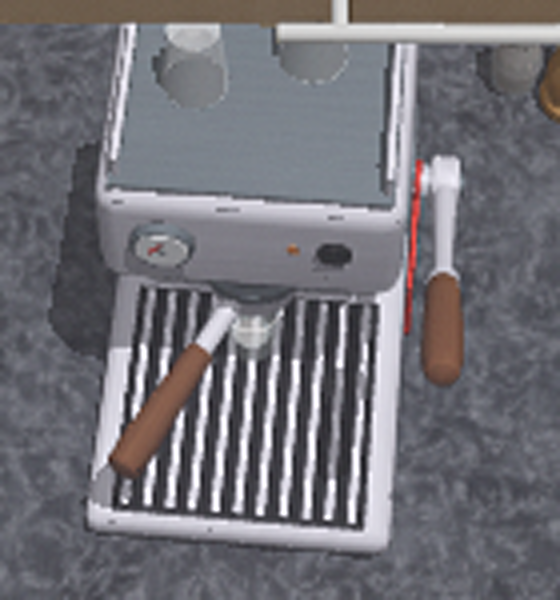

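View pics/c2.png

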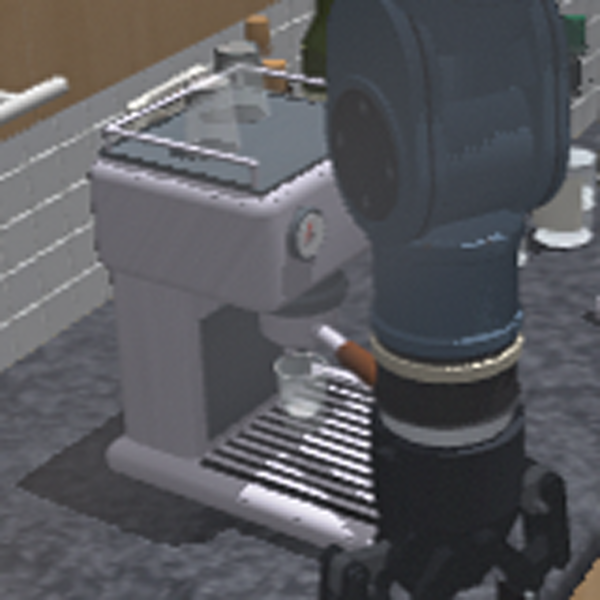

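The crop shows these points, in crop pixels:
- Handle: inner end (203,355), outer end (128,465).
- Head front top corners: (98,192) and (408,209).
- Tray front corners: (90,512) and (388,530).
- Lever grip: (441,278) to (442,378).
- Pointer: tip (407,332), running up to (419,165).

The glass stands under the group at about (252,335). Next I fit the pose.

```bash
cat > h.py <<'E'
import numpy as np
from scipy.optimize import least_squares
def proj(c,P):
    p=(np.asarray(P)-c["position"])@c["orientation"]
    return np.array([c["mtx"][0,2]-c["mtx"][0,0]*p[...,0]/p[...,2], c["mtx"][1,2]+c["mtx"][1,1]*p[...,1]/p[...,2]]).T
def M(q,P):
    c,s=np.cos(q[2]),np.sin(q[2]);P=np.asarray(P,float)
    return np.stack([q[0]+c*P[...,0]-s*P[...,1],q[1]+s*P[...,0]+c*P[...,1],P[...,2]],-1)
def lev(r,a,y): return [30-r*np.cos(.42-a),y,235+r*np.sin(.42-a)]
def pf(r,a): return [-r*np.cos(a),r*np.sin(a),148]
E
python3 - <<'E'
from h import *
from workcell import cams
c=cams.camera("top")
uv=np.array([[98,192],[408,209],[90,512],[388,530],[203,355],[128,462],[441,278],[442,372],[407,332]],float)
uv=np.array([260,150])+(uv+.5)/4-.5
def pts(q): return M(q,[[-50,105,310],[-50,-105,310],[-150,95,40],[-150,-95,40],pf(78,q[3]),pf(188,q[3]),lev(124,0,-130),lev(224,0,-130),lev(108,q[4],-111)])
f=lambda q:(proj(c,pts(q))-uv).ravel()
r=least_squares(f,[450,0,0,.6,.7],loss="soft_l1");q=r.x
print(q,np.round(f(q).reshape(-1,2),1),np.sqrt(np.diag(np.linalg.inv(r.jac.T@r.jac))))
for a in(0,q[4]):print("grip",M(q,lev(175,a,-130)))
print("handle",M(q,pf(155,q[3])),M(q,pf(155,0)),M(q,[[-150,95,40],[-50,105,310]]))
E
```

```text
[ 6.00425682e+02 -1.08430232e+00 -6.55639431e-02 -3.10020381e+01
 -1.16644351e+01] [[-2.3  0.4]
 [ 0.5  1.3]
 [ 5.5 -1.9]
 [-5.4 -1.9]
 [ 0.  -1.6]
 [-0.3  2.2]
 [ 0.7  0.4]
 [ 0.6  0.4]
 [-0.4 -0.6]] [1.792654   2.03112422 0.01413415 0.02103364 0.68301171]
grip [ 462.3967706  -122.30150549  306.35807929]
grip [ 467.10977525 -122.61095218  153.88836251]
handle [462.90229036  70.41616503 148.        ] [445.75870626   9.07082969 148.        ] [[456.9720767  103.53913297  40.        ]
 [557.41239196 106.96594944 310.        ]]
```

```bash
python3 - <<'E'
from h import *
from workcell import cams,sensors
c=cams.camera("top")
uv=np.array([[98,192],[408,209],[90,512],[388,530],[203,355],[128,462],[441,278],[442,372],[407,332],[440,172],[252,345]],float)
uv=np.array([260,150])+(uv+.5)/4-.5
def pts(q): return M(q,[[-50,105,310],[-50,-105,310],[-150,q[5],40],[-150,-q[5],40],pf(78,q[3]),pf(188,q[3]),lev(124,0,-130),lev(224,0,-130),lev(108,q[4],-111),[30,-130,243],[0,0,60]])
f=lambda q:(proj(c,pts(q))-uv)[:10].ravel()
r=least_squares(f,[600,0,0,.4,.7,110],loss="soft_l1",x_scale=[10,10,.1,.1,.1,10]);q=r.x
print(q,np.round(f(q).reshape(-1,2),1))
for a in(0,.7):print("grip",M(q,lev(175,a,-130)))
h=M(q,pf(155,q[3]));print("handle",h,M(q,pf(155,0)))
s=sensors.state();print(s["eef_rot"].T@(h+[0,0,3]-s["tool_pos"]),s["tool_pos"])
E
```

```text
[ 6.00162205e+02 -3.95583845e-01 -6.24634956e-02  4.11913238e-01
  8.92972164e-01  1.11168083e+02] [[-2.5  0.6]
 [ 0.3  1.3]
 [-0.  -2.1]
 [-0.  -1.5]
 [-0.1 -1.5]
 [-0.3  2.5]
 [ 0.5  0.4]
 [ 0.5  0.4]
 [-0.5 -0.6]
 [ 0.7 -0.2]]
grip [ 462.50978447 -122.04015511  306.35807929]
grip [ 454.13201765 -121.51616886  186.6377615 ]
handle [462.27767836  70.40595047 148.        ] [445.46448772   9.27996328 148.        ]
[-391.20390577 -268.27467654   75.67455375] [218.09215459 477.13886775 226.36710176]
```

Request:
send_rows --targets '[[[-0.06,-0.04,0,-0.05,75],[-0.16,-0.11,0,-0.13,75],[-0.29,-0.2,0,-0.22,75],[-0.42,-0.29,0,-0.32,75],[-0.55,-0.38,0,-0.42,75],[-0.68,-0.47,0,-0.52,75],[-0.81,-0.56,0,-0.62,75],[-0.91,-0.63,0,-0.7,75],[-0.967,-0.667,0,-0.733,75],[-0.967,-0.667,0,-0.733,75]]]' --squeeze 20

```text
time_s: 1.2
tool_pos: [400.0, 172.7, 226.7]
eef_rot: [[-0.998, 0.067, -0.0], [0.067, 0.998, -0.001], [0.0, -0.001, -1.0]]
wrist_force: [-0.3, 0.6, -0.5]
width: 0.88
finger_force: 0.0
```

```bash
python3 - <<'E'
from workcell import sensors
import numpy as np
s=sensors.state();print(s["eef_rot"].T@(np.array([462.3,70.4,151])-s["tool_pos"])/300,s["tool_pos"],s["eef_rot"])
E
```

```text
[-0.23012234 -0.32612042  0.25269014] [399.96205372 172.68869727 226.73430121] [[-9.97767428e-01  6.67842739e-02 -1.41302902e-04]
 [ 6.67843658e-02  9.97767113e-01 -7.97487498e-04]
 [ 8.77277647e-05 -8.05143875e-04 -9.99999672e-01]]
```

Moving over the handle, then partway down.

Request:
send_rows --targets '[[[-0.05,-0.08,0,0,75],[-0.12,-0.18,0,0,75],[-0.19,-0.28,0,0,75],[-0.23,-0.326,0,0,75],[-0.23,-0.326,0.03,0,75],[-0.23,-0.326,0.08,0,75],[-0.23,-0.326,0.08,0,75]]]'

```text
time_s: 1.9
tool_pos: [459.6, 74.2, 200.4]
eef_rot: [[-0.998, 0.061, -0.005], [0.061, 0.998, 0.001], [0.005, 0.0, -1.0]]
wrist_force: [-0.2, -0.1, -0.5]
width: 0.881
finger_force: 0.0
```

```bash
python3 - <<'E'
from workcell import cams
import cv2,numpy as np
t=cams.camera("top")["img"][150:300,260:400,::-1]
s=cams.camera("side")["img"][170:320,270:410,::-1]
cv2.imwrite("pics/d1.png",cv2.resize(np.hstack([t,s]),(800,428),interpolation=cv2.INTER_CUBIC))
E
```

```text
(no output)
```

View pics/d1.png

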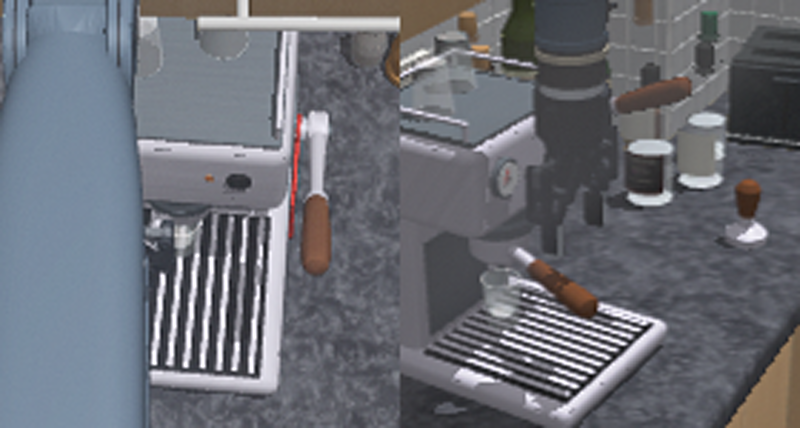

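The side view shows both fingers above the handle. The handle runs from (530,262) to (595,305) and the lever grip from (617,103) to (690,88). I'll check these against the fitted model.

```bash
python3 - <<'E'
from h import *
from workcell import cams,sensors
c=cams.camera("side")
q=[600.2,-.4,-.0625,.412]
p=proj(c,M(q,[pf(78,.412),pf(188,.412),lev(124,0,-130),lev(224,0,-130)]))
print((p-[270,170])*800/280+[400,0])
s=sensors.state();print(s["eef_rot"].T@(np.array([462.3,70.4,151])-s["tool_pos"])/300)
print(s["eef_rot"].T@(M(q,pf(155,0))+[0,0,3]-s["tool_pos"])/300)
E
```

```text
[[533.0915424  266.15387494]
 [591.96985107 307.21755523]
 [615.58695074 103.4322743 ]
 [688.63695451  83.12438527]]
[-0.00468027 -0.01167748  0.17403016]
[ 0.03881927 -0.21843447  0.17398204]
```

Request:
send_rows --targets '[[[0,0,0.04,0,75],[0,0,0.09,0,75],[0,0,0.14,0,75],[0,0,0.172,0,75],[0,0,0.172,0,75],[0,0,0.172,0,75]]]'

```text
time_s: 2.65
tool_pos: [461.5, 73.0, 151.3]
eef_rot: [[-0.998, 0.062, -0.0], [0.062, 0.998, 0.0], [0.0, 0.0, -1.0]]
wrist_force: [0.5, 0.7, 0.5]
width: 0.879
finger_force: 0.0
```

Request:
send_rows --targets '[[[0,-0.03,0,0,75],[0.005,-0.06,0,0,75],[0.01,-0.1,0,0,75],[0.018,-0.14,0,0,75],[0.026,-0.18,0,0,75],[0.033,-0.22,0,0,75],[0.036,-0.24,0,0,75],[0.036,-0.24,0,0,75]]]'

```text
time_s: 3.45
tool_pos: [446.3, 0.8, 151.5]
eef_rot: [[-0.998, 0.064, 0.0], [0.064, 0.998, 0.0], [-0.0, 0.0, -1.0]]
wrist_force: [0.2, -0.3, 0.2]
width: 0.881
finger_force: 0.0
```

Request:
send_rows --targets '[[[0,-0.02,0,0,75],[0,-0.03,0,0,75],[0,-0.035,0,0,75],[0,-0.035,0,0,75]]]'

```text
time_s: 3.85
tool_pos: [445.8, -8.7, 151.5]
eef_rot: [[-0.998, 0.062, -0.0], [0.062, 0.998, 0.0], [0.0, 0.0, -1.0]]
wrist_force: [-0.7, -0.4, 0.1]
width: 0.876
finger_force: 0.0
```

Request:
send_rows --targets '[[[0,-0.01,0,0,75],[0,-0.015,0,0,75],[0,-0.015,0,0,75]]]'

```text
time_s: 4.15
tool_pos: [445.5, -13.3, 151.5]
eef_rot: [[-0.998, 0.062, -0.0], [0.062, 0.998, -0.0], [0.0, -0.0, -1.0]]
wrist_force: [-0.2, -0.0, 0.2]
width: 0.878
finger_force: 0.0
```

```bash
python3 - <<'E'
from workcell import cams
import cv2,numpy as np
s=cams.camera("side")["img"][170:320,250:450,::-1]
cv2.imwrite("pics/d2.png",cv2.resize(s,(800,600),interpolation=cv2.INTER_CUBIC))
E
```

```text
(no output)
```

View pics/d2.png

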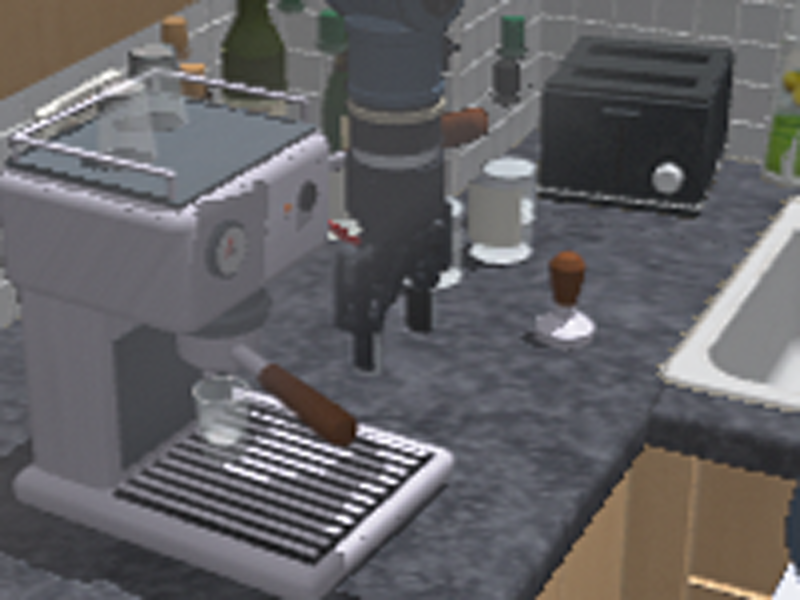

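```bash
python3 - <<'E'
from h import *
from workcell import cams,sensors
c=cams.camera("side");s=sensors.state();R=s["eef_rot"];t=s["tool_pos"]
print(t,s["width"],s["joints"])
f=lambda P:(proj(c,P)-[250,170])*4
print("tips",f(t+np.array([[0,45,10],[0,-45,10],[0,0,0]])@R.T))
q=[600.2,-.4,-.0625]
for a in(.412,.2,0):print(a,f(M(q,[pf(78,a),pf(188,a)])))
for a in(.55,.65,.75,.85):print(a,f(M(q,lev(108,a,-111))))
E
```

```text
[445.52948303 -13.18695863 151.51341022] 0.8752613812375198 [-1.03294187e+01 -9.37319971e+00 -1.44980864e+01  8.48738919e+01
  2.41754910e-03 -6.76076583e+00]
tips [[362.95124244 401.04693757]
 [419.56324413 353.27016908]
 [391.96556017 365.3038849 ]]
0.412 [[266.32815936 372.61542492]
 [348.7577915  430.10457733]]
0.2 [[282.53627673 365.84723223]
 [388.46419934 411.97706723]]
0 [[294.7114537  358.28042804]
 [416.94507054 392.13107175]]
0.55 [363.86928837 224.38275455]
0.65 [361.90030274 235.72438149]
0.75 [358.84683223 246.45195674]
0.85 [354.754477  256.4580244]
```

The fingers appear about 20–25 mm higher than the model says, with tips at (368,368) and (420,328). The handle, from (268,378) to (350,430), has not moved. I'll check this against the first picture.

```bash
python3 - <<'E'
from h import *
from workcell import cams
import cv2
c=cams.camera("side")
R=np.array([[-.9095,.4157,0],[.4157,.9095,0],[0,0,-1]]);t=np.array([218,477,226.])
for d in(-15,9,22):print(d,(proj(c,t+np.array([[0,47,d],[0,-47,d]])@R.T)-[290,270])*6)
im=cv2.imread("pics/side0.png")[270:370,290:400]
cv2.imwrite("pics/d3.png",cv2.resize(im,(660,600),interpolation=cv2.INTER_CUBIC))
E
```

```text
-15 [[206.68998825 550.75052624]
 [431.06885816 434.0484756 ]]
9 [[208.23079841 609.58967939]
 [429.97941685 491.03231988]]
22 [[209.05006371 640.87508878]
 [429.39956658 521.36171602]]
```

View pics/d3.png

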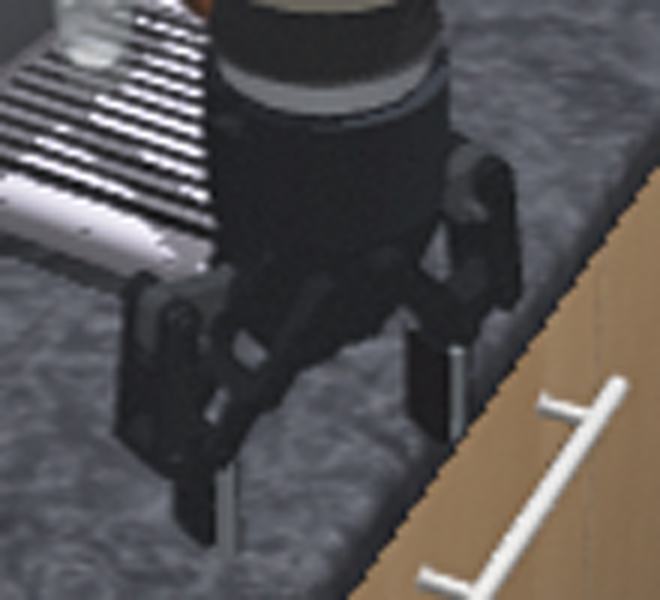

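At the start, the fully open fingertips sit about 15 mm behind the reported TCP (tips at (225,555) and (455,440) in this crop). That is roughly 24 mm higher than the text says. So the fingers passed over the handle; I'll go back and work 28 mm lower.

Request:
send_rows --targets '[[[0,0.03,-0.04,0,75],[-0.01,0.1,-0.04,0,75],[-0.02,0.18,-0.04,0,75],[-0.03,0.24,-0.04,0,75],[-0.04,0.28,-0.04,0,75],[-0.04,0.28,-0.02,0,75],[-0.04,0.28,0.02,0,75],[-0.04,0.28,0.06,0,75],[-0.04,0.28,0.09,0,75],[-0.04,0.28,0.09,0,75]]]'

```text
time_s: 5.3
tool_pos: [460.8, 69.3, 121.8]
eef_rot: [[-0.998, 0.063, -0.005], [0.063, 0.998, -0.0], [0.005, -0.0, -1.0]]
wrist_force: [-0.3, 0.0, 0.4]
width: 0.88
finger_force: 0.0
```

Request:
send_rows --targets '[[[0,-0.02,0,0,75],[0.005,-0.05,0,0,75],[0.01,-0.08,0,0,75],[0.01,-0.1,0,0,75],[0.01,-0.1,0,0,75]]]'

```text
time_s: 5.8
tool_pos: [457.9, 39.1, 124.9]
eef_rot: [[-0.998, 0.064, 0.001], [0.064, 0.998, -0.001], [-0.001, -0.0, -1.0]]
wrist_force: [0.3, 1.5, 0.3]
width: 0.872
finger_force: 0.5
```

Contact made. Swinging it home.

Request:
send_rows --targets '[[[0.005,-0.02,0,0,75],[0.01,-0.05,0,0,75],[0.016,-0.08,0,0,75],[0.022,-0.11,0,0,75],[0.028,-0.14,0,0,75],[0.028,-0.16,0,0,75],[0.028,-0.16,0,0,75]]]'

```text
time_s: 6.5
tool_pos: [446.6, -8.9, 124.5]
eef_rot: [[-0.998, 0.064, 0.0], [0.064, 0.998, -0.002], [-0.001, -0.002, -1.0]]
wrist_force: [0.4, 0.1, -0.5]
width: 0.882
finger_force: 0.1
```

Request:
send_rows --targets '[[[0,-0.008,0,0,75],[0,-0.016,0,0,75],[0,-0.024,0,0,75],[0,-0.024,0,0,75]]]'

```text
time_s: 6.9
tool_pos: [446.2, -13.0, 124.3]
eef_rot: [[-0.998, 0.062, 0.0], [0.062, 0.998, 0.004], [-0.0, 0.004, -1.0]]
wrist_force: [-0.4, 5.6, -0.3]
width: 0.88
finger_force: 3.2
```

Request:
send_rows --targets '[[[0,-0.008,0,0,75],[0,-0.016,0,0,75],[0,-0.016,0,0,75]]]'

```text
time_s: 7.2
tool_pos: [446.2, -13.2, 124.0]
eef_rot: [[-0.998, 0.06, 0.001], [0.06, 0.998, 0.015], [-0.001, 0.015, -1.0]]
wrist_force: [1.7, 17.4, -1.3]
width: 0.877
finger_force: 8.8
```

Firmly against the stop: 17 N with no further motion. Now back off, rise and move aside to look.

Request:
send_rows --targets '[[[0,0.05,0,0,75],[0,0.06,0,0,75],[0,0.06,-0.05,0,75],[0,0.06,-0.15,0,75],[0.06,0.06,-0.3,0,60],[0.15,0.06,-0.45,0,60],[0.25,0.06,-0.6,0,60],[0.32,0.06,-0.7,0,60],[0.34,0.06,-0.75,0,60],[0.34,0.06,-0.75,0,60]]]'

```text
time_s: 8.2
tool_pos: [345.8, 4.0, 353.3]
eef_rot: [[-0.998, 0.063, 0.008], [0.063, 0.998, -0.003], [-0.008, -0.003, -1.0]]
wrist_force: [0.3, 0.8, -0.2]
width: 0.702
finger_force: 0.0
```

```bash
python3 - <<'E'
from workcell import cams
import cv2,numpy as np
im=cams.camera("side")["img"][:,:,::-1];cv2.imwrite("pics/s_full.png",im)
s=im[205:295,290:410]
cv2.imwrite("pics/d4.png",cv2.resize(s,(800,600),interpolation=cv2.INTER_CUBIC))
E
```

```text
(no output)
```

View pics/d4.png

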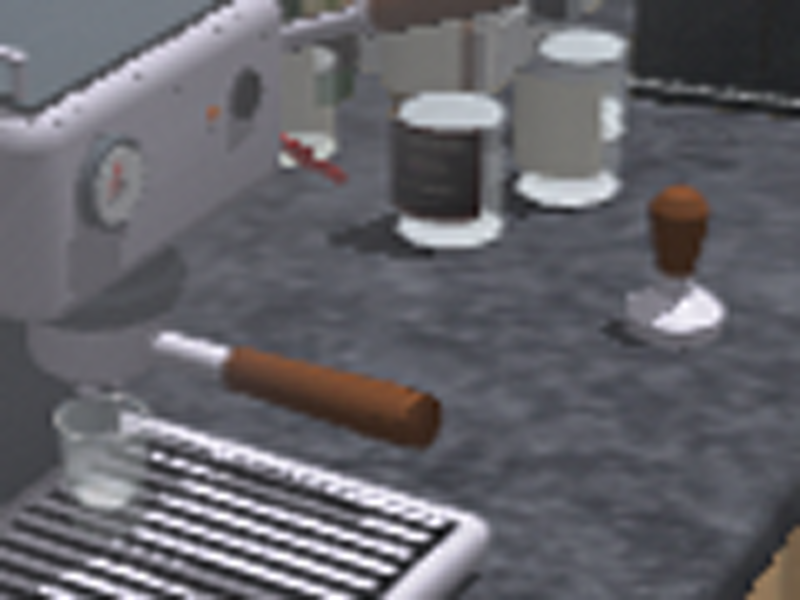

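The handle is home, from (228,368) to (425,420), and the glass is still standing at (100,450). The pointer runs from (283,140) to its tip at (346,178). I'll fit both views together.

```bash
python3 - <<'E'
from h import *
from workcell import cams,sensors
T=cams.camera("top");S=cams.camera("side")
ut=np.array([260,150])+(np.array([[98,192],[408,209],[203,355],[128,462],[441,278],[442,372],[407,332],[440,172]])+.5)/4-.5
d4=np.array([290,205])+(np.array([[228,369],[422,420],[344,178]])+.5)/6.667-.5
d1=np.array([270,170])+(np.array([[617-400,103],[690-400,88]])+.5)/2.857-.5
us=np.vstack([d4,d1])
def f(q):
    a=proj(T,M(q,[[-50,105,310],[-50,-105,310],pf(78,q[3]),pf(188,q[3]),lev(124,0,-130),lev(224,0,-130),lev(107,q[4],-111),[30,-130,243]]))-ut
    b=proj(S,M(q,[pf(78,q[5]),pf(188,q[5]),lev(107,q[4],-111),lev(124,0,-130),lev(224,0,-130)]))-us
    return np.vstack([a,b]).ravel()
r=least_squares(f,[600,0,-.06,.4,.7,0],loss="soft_l1",x_scale=[10,10,.1,.1,.1,.1]);q=r.x
print(np.round(q,3),np.round(f(q).reshape(-1,2),1).tolist(),np.sqrt(np.diag(np.linalg.inv(r.jac.T@r.jac))))
# pointer direction in side view: the line from inner visible point
for a in np.arange(.55,.9,.05):
    p=(proj(S,M(q,[lev(70,a,-111),lev(107,a,-111)]))-[290,205])*6.667;v=p[1]-p[0];print(round(a,2),p[1],v[1]/v[0])
s=sensors.state();R=s["eef_rot"];t=s["tool_pos"]
for a in(0,.35,.7):print("grip",a,M(q,lev(175,a,-130)),R.T@(M(q,lev(175,a,-130))-t)/300)
E
```

```text
[ 6.01277e+02 -1.43600e+00 -7.40000e-02  4.08000e-01  7.41000e-01
  6.00000e-03] [[-2.3, -0.2], [0.4, 1.3], [0.1, -1.9], [-0.3, 1.9], [0.5, 0.5], [0.1, 0.5], [-0.2, -1.6], [1.1, -0.1], [-0.5, -0.4], [0.7, 0.7], [-1.6, -0.1], [-0.1, 0.5], [-0.2, -1.3]] [1.44150014 1.62110941 0.01184685 0.0194556  0.03886174 0.03273612]
0.55 [338.38427312 140.00806986] 0.373642857982338
0.6 [336.99920623 149.47917143] 0.429755556387651
0.65 [335.16178798 158.71845158] 0.4866822374105688
0.7 [332.87956535 167.70218062] 0.5447328723885515
0.75 [330.16130241 176.40764286] 0.6042413386312036
0.8 [327.01692491 184.81319247] 0.6655735523749507
0.85 [323.45746164 192.89830264] 0.729137151460025
grip 0 [ 462.21967551 -121.47189006  306.35807929] [-0.41485265 -0.39478001  0.1397708 ]
grip 0.35 [ 447.47936694 -120.37775109  247.23999828] [-0.36579692 -0.39406964  0.33688312]
grip 0.7 [ 453.84856804 -120.85052214  186.6377615 ] [-0.38730042 -0.39416374  0.53886784]
```

```bash
python3 - <<'E'
from h import *
from workcell import cams
import cv2
S=cams.camera("side");T=cams.camera("top");q=[601.3,-1.4,-.074]
def red(im,x0,x1,y0,y1):
    a=im[y0:y1,x0:x1].astype(float);w=a[...,0]-a[...,1:].max(-1)
    ys,xs=np.nonzero(w>50);return np.c_[xs+x0,ys+y0],w[ys,xs]
P,w=red(S["img"],326,350,218,240)
m=np.average(P,axis=0,weights=w);C=np.cov(P.T,aweights=w);v=np.linalg.eigh(C)[1][:,1];print(P.tolist(),m,v[1]/v[0])
# fit: angle a + small image offset (du) only along column, using mean centroid & slope
for q2 in([601.3,-1.4,-.074],[600.2,-.4,-.0625],[604,-3,-.06]):
  print(q2)
  for a in(.65,.7,.75,.8):
    p=proj(S,M(q2,[lev(r,a,-111) for r in(70,90,108)]));d=p[2]-p[0]
    print(a,p[2],d[1]/d[0],"row at col m:",p[0][1]+(m[0]-p[0][0])*d[1]/d[0]-m[1])
E
```

```text
[[332, 225], [333, 226], [334, 226], [338, 229], [339, 230], [340, 230]] [335.76601671 227.5097493 ] 0.6534311620486187
[601.3, -1.4, -0.074]
0.65 [340.51307987 228.93163085] 0.4866256858225355 row at col m: -0.8881613220420093
0.7 [340.16698004 230.2918225 ] 0.5446731412470863 row at col m: 0.3849866734847751
0.75 [339.75484671 231.60981897] 0.6041782552797504 row at col m: 1.690105323392629
0.8 [339.27818882 232.88234373] 0.6655069157565859 row at col m: 3.0352196024483646
[600.2, -0.4, -0.0625]
0.65 [340.47507568 228.93109537] 0.47864131531097687 row at col m: -0.832604111378572
0.7 [340.12663575 230.29297078] 0.5362656618792159 row at col m: 0.4447712285966645
0.75 [339.71170806 231.61298919] 0.5953370532568346 row at col m: 1.7542236239386568
0.8 [339.23180814 232.88787121] 0.6562187113169768 row at col m: 3.1038047175959207
[604, -3, -0.06]
0.65 [339.75600168 228.40000441] 0.4767310868016849 row at col m: -1.0118947663515314
0.7 [339.40939586 229.75962772] 0.5343115326994918 row at col m: 0.3031789168696264
0.75 [338.99641945 231.07762462] 0.593333262092226 row at col m: 1.6511699206268133
0.8 [338.51857994 232.35072071] 0.6541588011523128 row at col m: 3.040357941636927
```

Request:
send_rows --targets '[[[0,-0.05,0,0,42],[-0.03,-0.13,0,0,42],[-0.09,-0.22,0,0,42],[-0.18,-0.31,0,0,42],[-0.28,-0.37,0,0,42],[-0.36,-0.395,0,0,42],[-0.41,-0.395,0,0,42],[-0.41,-0.395,0,0,42],[-0.41,-0.395,0,0,42]]]'

```text
time_s: 9.35
tool_pos: [460.0, -120.7, 347.9]
eef_rot: [[-0.998, 0.062, -0.004], [0.062, 0.998, 0.001], [0.004, 0.001, -1.0]]
wrist_force: [-0.2, 0.2, -0.1]
width: 0.494
finger_force: 0.0
```

```bash
python3 - <<'E'
from h import *
from workcell import cams,sensors
import cv2
s=sensors.state();R=s["eef_rot"];t=s["tool_pos"];q=[601.3,-1.4,-.074]
print(t,R.T@(M(q,lev(175,0,-130))-t))
a=cams.camera("side")["img"][140:240,310:440,::-1];b=cams.camera("top")["img"][170:270,310:440,::-1]
cv2.imwrite("pics/d5.png",cv2.resize(np.hstack([a,b]),(780,300),interpolation=cv2.INTER_CUBIC))
E
```

```text
[ 459.97293294 -120.71962303  347.91049841] [-2.47616766 -0.62457834 41.5429161 ]
```

View pics/d5.png

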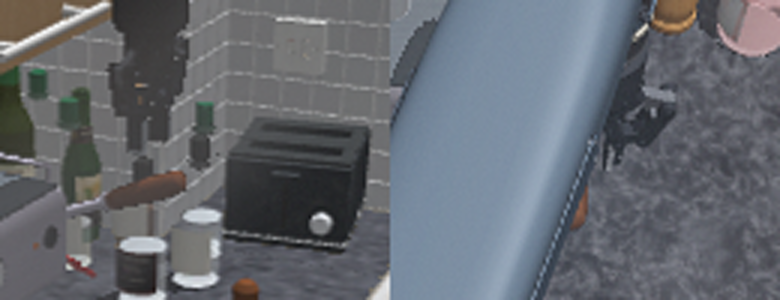

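The side view shows the fingers just above the middle of the grip (fingertips at (143,170), grip centre at (145,190)). Descending.

Request:
send_rows --targets '[[[0,0,0.04,0,42],[0,0,0.08,0,42],[0,0,0.12,0,42],[0,0,0.16,0,42],[0,0,0.2,0,42],[0,0,0.22,0,42],[0,0,0.22,0,42],[0,0,0.22,0,42]]]'

```text
time_s: 10.25
tool_pos: [460.3, -120.8, 284.1]
eef_rot: [[-0.998, 0.062, 0.001], [0.062, 0.998, -0.0], [-0.001, -0.0, -1.0]]
wrist_force: [-0.4, 0.1, 0.3]
width: 0.49
finger_force: 0.0
```

Request:
send_rows --targets '[[[0,0,0,0,20],[0,0,0,0,20],[0,0,0,0,20],[0,0,0,0,20],[0,0,0,0,20],[0,0,0,0,20]]]' --squeeze 50

```text
time_s: 10.85
tool_pos: [460.6, -120.6, 284.5]
eef_rot: [[-0.998, 0.062, 0.001], [0.062, 0.998, 0.0], [-0.001, 0.0, -1.0]]
wrist_force: [-1.6, 3.0, 5.5]
width: 0.294
finger_force: 49.3
```

Request:
send_rows --targets '[[[0.011,0,0.025,0,20],[0.021,0,0.054,0,20],[0.037,0,0.111,0,20],[0.046,0,0.168,0,20],[0.051,0,0.226,0,20],[0.049,0,0.284,0,20],[0.045,0,0.315,0,20],[0.041,0,0.342,0,20],[0.041,0,0.342,0,20],[0.041,0,0.342,0,20]]]' --squeeze 60

```text
time_s: 11.85
tool_pos: [448.1, -119.7, 183.0]
eef_rot: [[-0.998, 0.062, 0.001], [0.062, 0.998, 0.0], [-0.001, 0.0, -1.0]]
wrist_force: [-5.4, 2.8, 10.5]
width: 0.295
finger_force: 58.8
```

```bash
python3 - <<'E'
from workcell import cams,sensors
import cv2,numpy as np
print(sensors.state()["tool_pos"])
im=cams.camera("side")["img"][:,:,::-1];cv2.imwrite("pics/s06.png",im)
a=im[195:255,320:400]
cv2.imwrite("pics/d6.png",cv2.resize(a,(800,600),interpolation=cv2.INTER_CUBIC))
E
```

```text
[ 448.05264566 -119.66759958  183.01119953]
```

View pics/d6.png

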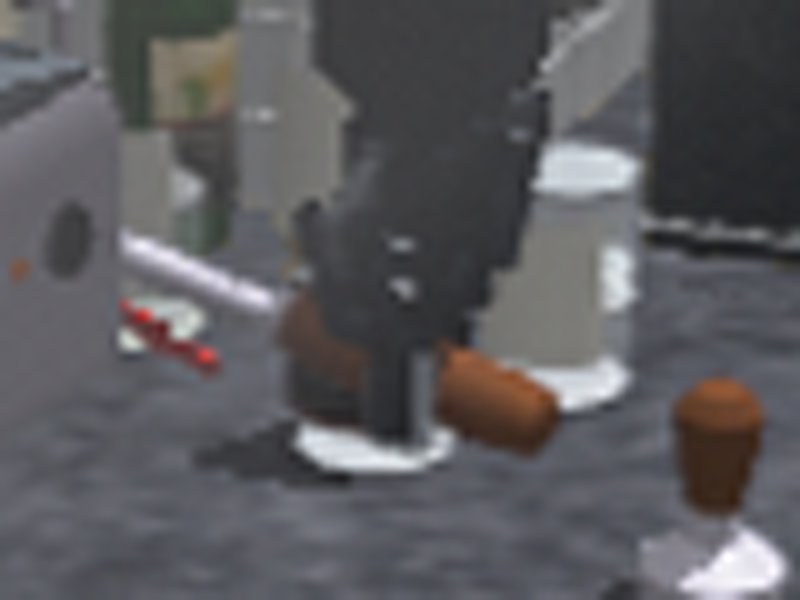

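The pictures are used up. This one shows the lever bar from (125,243) to (275,300), the grip end at about (535,415), and the pointer from (125,308) to its tip at (213,362). The pointer is steeper, so the lever has a bit more to go. I'll measure the difference numerically.

```bash
cat > m.py <<'E'
from h import *
import cv2
q=[601.3,-1.4,-.074]
def lines(im,S,r0=219.6,sl=.38):
    a=im.astype(float);P=[];L=[]
    for x in range(332,341):
        y=np.arange(222,234);c=a[222:234,x];w=np.clip(c[:,0]-c[:,1:].max(1)-25,0,None)
        if w.sum()>20:P.append([x,(w*y).sum()/w.sum()])
    for x in range(334,347):
        yc=int(round(r0+(x-332.5)*sl));y=np.arange(yc-4,yc+4);c=a[y[0]:y[-1]+1,x].min(1);w=np.clip(c-150,0,None)
        if w.sum()>30:L.append([x,(w*y).sum()/w.sum()])
    return np.array(P),np.array(L)
def angle(S,pts,y,rs):
    # best angle with image-column/row offsets zero, and slope angle
    from scipy.optimize import brentq
    k=np.polyfit(pts[:,0],pts[:,1],1);xm=pts[:,0].mean()
    def ln(a):
        p=proj(S,M(q,[lev(r,a,y) for r in rs]));s=(p[1,1]-p[0,1])/(p[1,0]-p[0,0]);return s,p[0,1]+s*(xm-p[0,0])
    return k[0],brentq(lambda a:ln(a)[0]-k[0],0,1.3),brentq(lambda a:ln(a)[1]-np.polyval(k,xm),0,1.3)
E
python3 - <<'E'
from m import *
from workcell import cams
S=cams.camera("side")
P,L=lines(S["img"],S)
print(np.round(P,1).tolist(),np.round(L,1).tolist())
print("ptr",angle(S,P,-111,(70,108)));print("lev",angle(S,L,-130,(70,120)))
E
```

```text
[[332.0, 225.0], [333.0, 226.1], [334.0, 226.2], [335.0, 227.6], [336.0, 228.0], [337.0, 229.0], [338.0, 229.2], [339.0, 229.9], [340.0, 230.1]] [[334.0, 219.3], [335.0, 219.7], [336.0, 220.3], [337.0, 220.5], [338.0, 221.9], [339.0, 221.5], [340.0, 222.1], [341.0, 222.4], [342.0, 222.8], [343.0, 223.5], [344.0, 223.6], [345.0, 224.2], [346.0, 224.4]]
ptr (np.float64(0.6474317007545572), 0.7854359026419789, 0.6954051635620182)
lev (np.float64(0.42791352526602183), 0.6015856705768582, 0.5256364835753686)
```

Request:
send_rows --targets '[[[-0.007,0,0.03,0,20],[-0.014,0,0.06,0,20],[-0.022,0,0.088,0,20],[-0.022,0,0.088,0,20],[-0.022,0,0.088,0,20],[-0.022,0,0.088,0,20]]]'

```text
time_s: 12.55
tool_pos: [454.5, -120.2, 157.0]
eef_rot: [[-0.998, 0.062, 0.001], [0.062, 0.998, 0.0], [-0.001, 0.0, -1.0]]
wrist_force: [-4.9, 3.7, 12.3]
width: 0.293
finger_force: 59.8
```

```bash
python3 - <<'E'
from m import *
from workcell import cams,sensors
t=sensors.state()["tool_pos"];print(t)
d=284.5-t[2];print("a from z",.42-np.arcsin(np.sin(.42)-d/175), "x fwd",460.6-t[0])
S=cams.camera("side");cv2.imwrite("pics/s075.png",S["img"][:,:,::-1])
p=proj(S,M(q,[lev(r,.69,-130) for r in(70,120)]));sl=(p[1,1]-p[0,1])/(p[1,0]-p[0,0])
r0=p[0,1]+sl*(332.5-p[0,0]);print(r0,sl)
P,L=lines(S["img"],S,r0,sl)
print(np.round(L,1).tolist())
print("ptr",angle(S,P,-111,(70,108)));print("lev",angle(S,L,-130,(70,120)))
# bar edges
g=S["img"].min(2)
for x in(334,337,340,343):print(x,g[216:232,x])
# offset between the lines as expected when aligned
for a in(.7,.75,.8):
  v=[]
  for y in(-111,-130):
    p=proj(S,M(q,[lev(r,a,y) for r in(70,110)]));s=(p[1,1]-p[0,1])/(p[1,0]-p[0,0]);v.append(p[0,1]+s*(337-p[0,0]))
  print(a,v,v[0]-v[1])
print(np.polyval(np.polyfit(P[:,0],P[:,1],1),337)-np.polyval(np.polyfit(L[:,0],L[:,1],1),337))
E
```

```text
[ 454.5245419  -120.15810892  156.96840166]
a from z 0.7467762411308758 x fwd 6.075458102969549
222.3452172955379 0.5294091624120215
[[334.0, 222.3], [335.0, 222.7], [336.0, 223.4], [337.0, 224.7], [338.0, 224.6], [339.0, 225.3], [340.0, 225.8], [341.0, 226.4], [342.0, 227.0], [343.0, 227.5], [344.0, 228.2]]
ptr (np.float64(0.6864329552110355), 0.8166737025666712, 0.6969771687157758)
lev (np.float64(0.5870469737191993), 0.7386694001810048, 0.6692704188498886)
334 [117 117 117 116 117 151 228 185 133  98  64  61  68 120  84  89]
337 [107 107 107 107 106 114 118 167 225 167 119 105 174  57  74 101]
340 [ 76  76  77  77  83 102  97  96 106 183 223 157 107  93  63  61]
343 [ 85  88  92  94  94  93  90  82  81  85 109 206 213 147  99  95]
0.7 [np.float64(228.56685353023255), np.float64(224.9627884892814)] 3.6040650409511557
0.75 [np.float64(229.9454004963423), np.float64(226.15790014885252)] 3.7875003474897824
0.8 [np.float64(231.3661933174349), np.float64(227.39013871416293)] 3.9760546032719617
4.550027539877675
```

```bash
python3 - <<'E'
from m import *
from workcell import cams
S=cams.camera("side")
for fn,a0 in(("s06.png",.593),("s075.png",.747)):
    im=cv2.imread("pics/"+fn)[:,:,::-1].astype(float)
    print(fn)
    E=[]
    for x in range(364,376):
        c=im[222:256,x];y=np.arange(222,256);w=(c[:,0]-c[:,2])/(c.sum(1)+30)  # brown saturation
        m=np.nonzero(w>.12)[0]
        if len(m): E.append([x,y[m[0]],y[m[-1]],(y[m[0]]+y[m[-1]])/2]);
    print([list(map(float,e)) for e in E])
    # model silhouette: cylinder r 13.5 between r=150..226
    th=np.linspace(0,2*np.pi,60)
    pts=[]
    for r in np.linspace(160,225,40):
        b=np.array(lev(r,a0,-130));n=np.array([np.sin(.42-a0),0,np.cos(.42-a0)])
        pts+=[b+13.0*(np.cos(t)*n+np.sin(t)*np.array([0,1,0])) for t in th]
    p=proj(S,M(q,np.array(pts)))
    for x in range(364,376,2):
        k=abs(p[:,0]-x)<.5
        if k.any():print(x,p[k,1].min().round(1),p[k,1].max().round(1),((p[k,1].min()+p[k,1].max())/2).round(1))
E
```

```text
s06.png
[[364.0, 229.0, 236.0, 232.5], [365.0, 230.0, 236.0, 233.0], [366.0, 230.0, 237.0, 233.5], [367.0, 230.0, 237.0, 233.5], [368.0, 231.0, 238.0, 234.5], [369.0, 231.0, 238.0, 234.5], [370.0, 232.0, 239.0, 235.5], [371.0, 232.0, 239.0, 235.5], [372.0, 233.0, 239.0, 236.0], [373.0, 233.0, 239.0, 236.0], [374.0, 234.0, 238.0, 236.0], [375.0, 235.0, 236.0, 235.5]]
364 229.3 238.3 233.8
366 230.1 239.2 234.6
368 230.9 240.0 235.5
370 231.7 240.8 236.3
372 232.6 241.7 237.1
374 233.4 242.0 237.7
s075.png
[[364.0, 237.0, 244.0, 240.5], [365.0, 237.0, 245.0, 241.0], [366.0, 238.0, 246.0, 242.0], [367.0, 239.0, 246.0, 242.5], [368.0, 239.0, 247.0, 243.0], [369.0, 240.0, 247.0, 243.5], [370.0, 240.0, 247.0, 243.5], [371.0, 241.0, 247.0, 244.0], [372.0, 242.0, 246.0, 244.0], [373.0, 243.0, 243.0, 243.0]]
364 237.3 247.1 242.2
366 238.5 248.2 243.4
368 239.8 249.5 244.6
370 240.9 250.5 245.7
372 242.1 249.4 245.7
374 243.3 246.3 244.8
```

Request:
send_rows --targets '[[[-0.0035,0,0.01,0,20],[-0.0035,0,0.01,0,20],[-0.0035,0,0.01,0,20],[-0.0035,0,0.01,0,20]]]'

```text
time_s: 13.05
tool_pos: [455.5, -120.2, 154.1]
eef_rot: [[-0.998, 0.062, 0.001], [0.062, 0.998, -0.0], [-0.001, 0.0, -1.0]]
wrist_force: [-6.9, 3.4, 13.1]
width: 0.293
finger_force: 59.9
```

```bash
python3 - <<'E'
from m import *
from workcell import cams,sensors
s=sensors.state();t=s["tool_pos"];print(t,s["finger_force"],s["width"],.42-np.arcsin(np.sin(.42)-(284.5-t[2])/175))
S=cams.camera("side");P,L=lines(S["img"],S,222.9,.55)
print(angle(S,P,-111,(70,108)),angle(S,L,-130,(70,120)))
# portafilter/glass unchanged vs. s_full
a=cv2.imread("pics/s_full.png")[:,:,::-1].astype(float)[240:290,290:360];print(np.abs(a-S["img"][240:290,290:360]).mean())
E
```

```text
[ 455.49557056 -120.24663492  154.14257271] 59.93143290281296 0.2933025311665757 0.7638764635558486
(np.float64(0.6798477918816901), 0.8114487040974029, 0.6955802931581772) (np.float64(0.6068140259517939), 0.7550579806612143, 0.6848935416834885)
11.230857142857143
```

```bash
python3 - <<'E'
from m import *
from workcell import cams
a=cv2.imread("pics/s_full.png")[:,:,::-1].astype(float);b=cams.camera("side")["img"].astype(float)
for im in(a,b):
    r=im[252:275,320:360];w=(r[...,0]-r[...,2])/(r.sum(-1)+30)>.15;y,x=np.nonzero(w);print(len(x),x.mean()+320,y.mean()+252,x.max()+320,y.max()+252)
d=np.abs(a-b).mean(-1)[240:290,290:360];print(d.reshape(5,10,7,10).mean((1,3)).round())
E
```

```text
199 341.8040201005025 263.99497487437185 355 271
170 343.9529411764706 264.78823529411767 355 271
[[ 3.  2.  1.  2.  2.  2. 30.]
 [ 2.  2. 14. 14.  4.  3.  3.]
 [ 2.  4.  3.  3.  8. 13.  5.]
 [ 2.  5. 15. 20. 18. 25.  5.]
 [ 3. 10. 40. 52. 42. 12. 21.]]
```

```bash
python3 -c "
from workcell import finish_job
print(finish_job())"
```

```text
the job is handed in; nothing more can be done
None
```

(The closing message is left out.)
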